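# Settle a freshly gilded lamp globe on its drying tray and bring it to the curing lamp

### The arm

A 6-joint arm with a two-finger parallel gripper is mounted at the origin on the work surface. World frame = base frame: x ahead of the robot, y to its left, z up, the work surface at z = 0. Lengths are in mm, angles in degrees, forces in N, time in s.
With the tool pointing down it reaches from about 300 to 850 mm from the base axis. Payload 4.2 kg.
Tool frame: the origin (TCP) lies midway between the tips of the shut fingers; the grasp point (between the pads) lies 19 mm behind it; z points along the fingers, y is the line along which they close (so a half turn about z gives the same grasp; the last joint's range is limited). The gripper opens to 91 mm and grips with 3 to 60 N. Pads are 32 mm wide; open, the fingers measure 118 mm over their backs; the gripper's body (76 mm by 178 mm) begins 60 mm behind the grasp point.
Start: joints at [-69.385, 18.312, 89.639, -0, 72.044, -1.146], TCP at [213.177, -534.04, 213.976] pointing down, gripper open.
Joint ranges: [-177.97, 177.97], [-48.28, 115.42], [12.27, 149.76], [-77.06, 257.06], [2.81, 150.46], [-146.56, 146.56]. Speed limits (degrees/s): [147.25, 147.25, 180, 180, 180, 180].

### API

Orientations are given as [roll, pitch, yaw] about the fixed x, y, z axes, in that order (R = Rz(yaw) Ry(pitch) Rx(roll)).
In Python, from workcell import state, grab_frame, camera_model, workorder gives the robot as it stands.
- The arm moves only by the tool carry_out, never from a script. Its argument "commands" is a list of rows, each a list of 7 numbers: the turn, a rotation vector about the tool's x, y, z in degrees, then the shift along the tool's x, y, z in mm, then the opening, from -1 (shut) to 1 (fully open). In form: [[ax, ay, az, dx, dy, dz, hand], ...]. A call has 1 to 20 rows; each row is the pose to reach, as a shift and turn from the pose commanded when the call began, along the tool's axes at that moment; what a row does not reach only later rows make up. A row lasts 1/10 s, in which the tool goes at most 50 mm and 8.59 degrees, less where a joint would pass 70% of its speed; a pose out of reach is approached as far as the arm can. A call with a gripper value outside its range is refused whole. The fingers move at their own pace and stop on an object; "force" is the grip in N (left out, the last holds). Time passes only in rows, so rows that repeat a pose let the fingers close. It gives the time, the measured TCP pose, the force, the opening and the grip force at its end, in the units of the state.
- state(): the state, without advancing time (a new reading comes with each control period).
- grab_frame(name): name is "scene" or "top" or "wrist"; returns the picture (480x640x3 uint8, red, green, blue); there is no depth.
- camera_model(name): a dict with "fx", "fy", "cx", "cy" (pixels), "dist" ([k1, k2, p1, p2, k3] as OpenCV has them; the pictures are not rectified), "origin" and "rotation" of the camera in the world; the wrist camera has in their place "mount" (4x4, takes a point from camera to tool coordinates, whose origin is the TCP and whose axes are the flange's). Camera axes: x right, y up, looking along -z (the intrinsics and any distortion apply to the point x, -y, -z); pixel columns grow to the right and rows downward; lengths in mm; the calibration is good to about 2 mm. A picture is of the moment at which its call begins: read the wrist's pose just before it. camera_model takes no time and is no camera call.
- workorder.job_done(): hands the job in; it is judged then, once.
The state is a dict: "time_s": time; "qpos": joint angles; "qvel": joint speeds; "effort": joint torques, N m; "ee_pos": TCP position; "ee_rot": TCP orientation; "force": force on the tool from outside, world axes, zero at the start; "torque": the same for the moment, N m; "gripper_width": finger opening in mm; "gripper_force": force on a finger pad.
Only numpy, scipy, OpenCV 4.12 (cv2) and the standard library are available. Lean on these libraries where they do the work, as an engineer would, in place of code of your own. Each camera call takes 0.05 s, during which the arm holds its last target. There are 200 camera calls.

### The job

Lift the drying tray by its sprung handle and, with the tray clear in the air, gently tilt it so that the freshly gilded lamp globe rolls to the middle, and keep the centre of the globe between the two black lines for three seconds. Then carry the tray to the curing station, set it down flat inside the yellow outline and let go, with the globe still resting in the middle. Do not touch the globe, let it bang against the end stops or tip the tray steeply, and leave the jars, the cup and the heat gun where they are.

Things in the scene. Friction and masses are not known exactly. Their poses are not given: they have to be found in the camera images.
- tray: White drying tray, 140 x 340 mm, 0.5 kg (varies by 20 %), loose; origin at the centre of its flat underside, z up, y along its 340 mm length. Two blue rails along y (radius 4 mm, axes at x = +-8 mm, z = 20 mm); black lines across the floor at y = +-20 mm mark the middle; rubber end stops (inner faces y = +-164 mm, top z = 70 mm). A sprung wooden bridge handle stands over its middle.
- tray_grip (a point): Centre of the handle bar, 165 mm above the tray's underside, fixed to the handle. The bar runs along the tray's x, about 130 mm free between the uprights (at x = +-72 mm, y = 0), 18 mm wide (y), 26 mm high (z 152 to 178 mm). Grip it from above, fingers closing along the tray's y; the globe's top passes beneath at z = 113 mm.
- handle (a joint): Angle (rad) of the bridge handle against the tray, about an axis along the tray's x, 30 mm above its underside; 0 upright, positive when the bar leans to the tray's -y. Rubber bushes spring it to 0 with 2.6 Nm/rad: in the air the tray sags towards the globe, by about 0.083 rad for a globe 100 mm off the middle, even if the handle is held upright, so the globe runs away from the middle by itself.
- globe: Gilded resin lamp globe, 90 mm diameter, 0.22 kg (varies by 20 %), loose on the rails; origin at its centre, 68 mm above the tray's underside. It rolls along the rails: 7 m/s2 per rad of tilt, to the lower end, less a rolling resistance of about 0.1 m/s2 (0.015 rad, varies by 40 %; below that tilt it only creeps). Starts 35 to 105 mm from the tray's middle, meets a stop at 119 mm.
- station: Curing station, fixed: grey platform 180 x 400 mm (x, y), top 20 mm above the table; origin at its centre on the table, y along its length. A yellow outline (156 x 356 mm, centred) shows the tray's place, lengthwise along y, either way round. A black lamp bar 62 mm high runs along its far long edge, from x = 105 to 140 mm.
- heat_gun: Bystander: green and black hot-air gun lying on the table's right (about 200 x 160 mm, 64 mm high), 0.6 kg. Origin on the table under the barrel.
- stick_cup: Bystander: white ceramic cup, 76 mm wide, 90 mm high. Origin at the centre of its underside.
- jar0: Bystander: jar of gold glitter with black lid, 56 mm wide, 65 mm high, on the far side of the table. Origin at the centre of its underside.
- jar1: Bystander: jar of copper glitter with black lid, 56 mm wide, 65 mm high, on the far side of the table. Origin at the centre of its underside.
There are look-alikes about, which are no part of the job. What is shaped like the globe but green or orange is not meant.

How it is judged:
By the outcome, as a careful person would: the job done as asked, in the order asked, and still so for the second after the job is handed in, with the robot touching nothing.
It also fails if it takes over 67 s, if anything falls off the work surface, if the arm or the gripper's body presses on something with over 40 N, if the wrist force passes 120 N, or if a joint passes its speed limit or range.

## Working session

There is one attempt and no reset: what is moved stays moved. The work goes in short steps, Python scripts to look and compute and a tool call to move; the robot and the scene stay as the last step left them, time stands still between calls to the robot, and variables do not carry over. Pictures are saved under pics/ and viewed, at most 10 in all, crops included, and the job is handed in when it is done.

Besides the shell and the picture viewer there is one more tool, called as name([rows], argument=value, ...), one row to a line, values as JSON. carry_out: Moves the arm, as the interface text tells. Its arguments: {"type":"object","properties":{"commands":{"type":"array"},"force":{"type":"number"}},"required":["commands"]}

```bash
ls; mkdir -p pics; python3 - <<'E'
from workcell import state, grab_frame, camera_model
import cv2
s=state();print(s)
for n in ("scene","top"):
    m=camera_model(n);print(n,m)
    cv2.imwrite(f"pics/{n}0.png",cv2.cvtColor(grab_frame(n),cv2.COLOR_RGB2BGR))
print(camera_model("wrist"))
E
```

```text
pics
{'time_s': 0.0, 'qpos': array([-6.93857416e+01,  1.83503007e+01,  8.97057993e+01,  3.41278237e-04,
        7.20444292e+01, -1.14592781e+00]), 'qvel': array([ 0.06032299, -0.02825915, -0.05011155,  0.08972015,  0.03509838,
       -0.02341663]), 'effort': array([-2.33221239e-03, -4.12462413e+01, -2.31971616e+01,  7.26694940e-02,
        4.57408628e-02, -1.34859092e-04]), 'ee_pos': array([ 212.98953158, -533.55264769,  213.13783663]), 'ee_rot': array([-1.79899497e+02, -2.33487750e-03,  2.17600786e+01]), 'force': array([ 0.72880937,  0.69796939, -0.23390233]), 'torque': array([-0.02562176, -0.01487827,  0.00475847]), 'gripper_force': 0.0, 'gripper_width': 91.00979846625451}
scene {'fx': 616.948473983484, 'fy': 616.948473983484, 'cx': 324.91017164753714, 'cy': 246.40930405464223, 'dist': array([0.04956819, 0.        , 0.        , 0.        , 0.        ]), 'origin': array([1367.03811258,  770.86568026, 1271.409247  ]), 'rotation': array([ 45.0840766 ,  -0.75202066, 134.19659213])}
top {'fx': 445.84748570682274, 'fy': 445.84748570682274, 'cx': 317.1930632440912, 'cy': 241.7685225701379, 'dist': array([0.00423492, 0.        , 0.        , 0.        , 0.        ]), 'origin': array([ 349.0839016 ,  -21.23911603, 1361.23262835]), 'rotation': array([  7.78557413,  -0.2512099 , -90.7212752 ])}
{'fx': 339.1657655664244, 'fy': 339.1657655664244, 'cx': 317.0976760476608, 'cy': 236.8064774372973, 'dist': array([0.00794676, 0.        , 0.        , 0.        , 0.        ]), 'mount': array([[ 1.08143925e-03,  9.58353880e-01,  2.85581288e-01,
         8.16676682e+01],
       [ 9.99999370e-01, -1.12257705e-03, -1.96528916e-05,
         3.19108166e-01],
       [ 3.01752574e-04,  2.85581129e-01, -9.58354490e-01,
        -1.71404744e+02],
       [ 0.00000000e+00,  0.00000000e+00,  0.00000000e+00,
         1.00000000e+00]])}
```

View pics/top0.png

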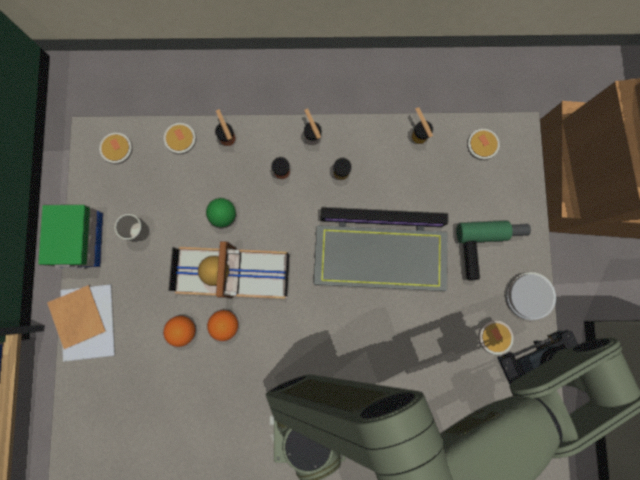

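View pics/scene0.png

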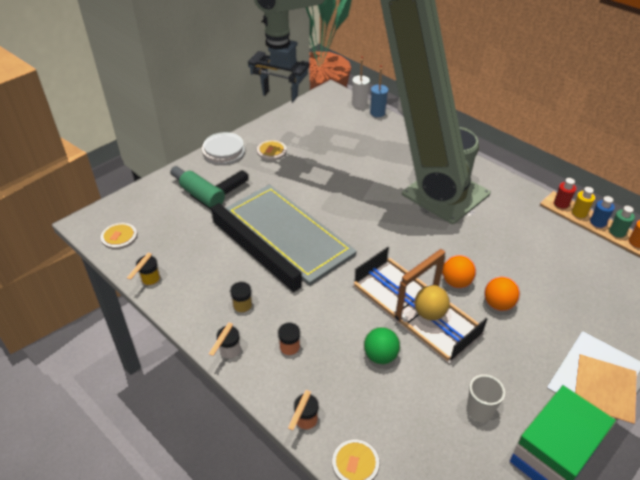

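The golden ball at top (211,270) / scene (432,302) sits in the tray. The look-alikes are green at top (221,212) and orange at (179,331) and (222,325). The station is at top (381,259). Next, close crops of tray and station.

```bash
cat > h.py <<'E'
import numpy as np, cv2
from scipy.spatial.transform import Rotation as R
from workcell import state, grab_frame, camera_model
def cam(n,s=None):
    m=camera_model(n); K=np.array([[m['fx'],0,m['cx']],[0,m['fy'],m['cy']],[0,0,1]])
    if n=='wrist':
        T=m['mount']; Rt=R.from_euler('xyz',s['ee_rot'],degrees=True).as_matrix()
        return K,m['dist'],Rt@T[:3,3]+s['ee_pos'],Rt@T[:3,:3]
    return K,m['dist'],m['origin'],R.from_euler('xyz',m['rotation'],degrees=True).as_matrix()
def proj(c,P):
    K,d,o,Rm=c; p=(np.atleast_2d(P)-o)@Rm*[1,-1,-1]
    return cv2.projectPoints(p,np.zeros(3),np.zeros(3),K,d)[0][:,0]
def ray(c,uv):
    K,d,o,Rm=c; q=cv2.undistortPoints(np.array([[uv]],float),K,d)[0,0]
    return o,Rm@np.array([q[0],-q[1],-1.])
def onz(c,uv,z):
    o,r=ray(c,uv); return o+r*(z-o[2])/r[2]
def tri(*cu):
    A=0;b=0
    for c,uv in cu:
        o,r=ray(c,uv); r=r/np.linalg.norm(r); M=np.eye(3)-np.outer(r,r); A=A+M;b=b+M@o
    return np.linalg.solve(A,b)
def save(n,im): cv2.imwrite(f'pics/{n}.png',cv2.cvtColor(im,cv2.COLOR_RGB2BGR))
E
python3 - <<'E'
import cv2
t=cv2.imread('pics/top0.png');s=cv2.imread('pics/scene0.png')
cv2.imwrite('pics/tc.png',cv2.resize(t[195:311,160:300+20],None,fx=5,fy=5,interpolation=cv2.INTER_CUBIC))
cv2.imwrite('pics/tc.png',cv2.resize(t[200:310,150:450],None,fx=2.666667,fy=2.666667,interpolation=cv2.INTER_CUBIC))
cv2.imwrite('pics/sc.png',cv2.resize(s[240:365,340:500],None,fx=4.8,fy=4.8,interpolation=cv2.INTER_CUBIC))
E
```

```text
(no output)
```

View pics/tc.png

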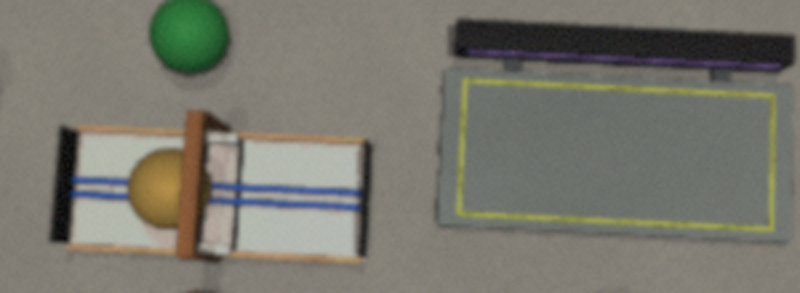

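View pics/sc.png

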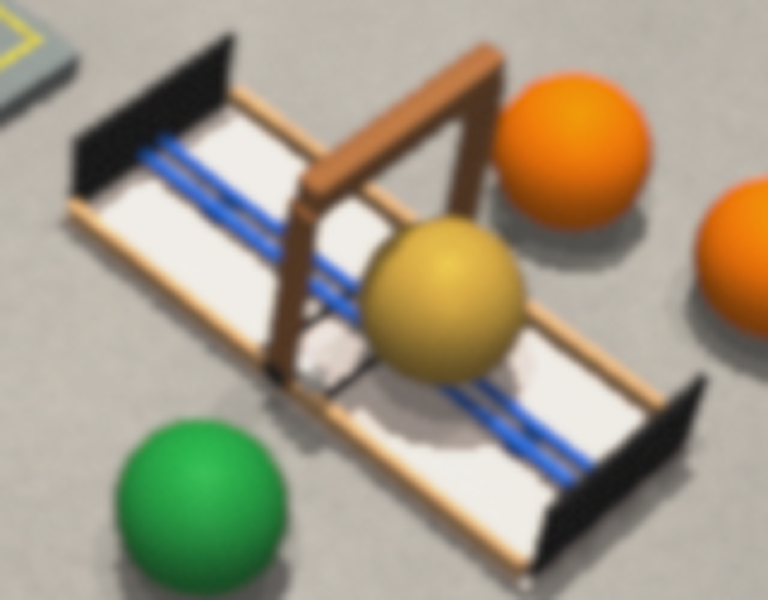

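Gold globe confirmed (tray crop: top (170,188), scene crop (443,300)), on the +y side of the middle. The bar's top-face ends and the stop corners are readable in both crops.

```bash
cat > m.py <<'E'
from h import *
T=cam('top');S=cam('scene')
t=lambda u,v:(150+u/2.66667,200+v/2.66667); s=lambda u,v:(340+u/4.8,240+v/4.8)
pts={'bar far':((198,112),(313,188)),'bar near':((188,257),(490,50)),'globe':((169,188),(443,300)),
'stop +y far(out,top)':((61,127),(540,508)),'stop +y near':((53,240),(705,377))}
for k,(a,b) in pts.items(): print(k,tri((T,t(*a)),(S,s(*b))).round(1))
print('station z20');
for c in [(463,79),(775,95),(458,214),(772,230)]: print(onz(T,t(*c),20).round(1))
print('floor line mid z~3', [onz(T,t(*c),8).round(1) for c in [(242,140),(235,249)]])
for n,c in {'jar0':(280,158),'jar1':(342,160),'cup':(128,221)}.items(): print(n,onz(T,c,65).round())
for c in [(60,131),(372,143),(366,262)]: print('corner z70',onz(T,t(*c),70).round(1),'z0',onz(T,t(*c),0).round(1))
E
python3 m.py
```

```text
bar far [512.1 224.  171.9]
bar near [368.5 229.8 171.2]
globe [444.6 273.5  69.4]
stop +y far(out,top) [514.8 390.5  67.7]
stop +y near [389.6 398.9  67.1]
station z20
[569.5 -49.5  20. ]
[ 546.8 -405.5   20. ]
[415.7 -41.6  20. ]
[ 393.4 -394.4   20. ]
floor line mid z~3 [array([503.8, 204.1,   8. ]), array([380. , 210.7,   8. ])]
jar0 [782.  80.  65.]
jar1 [ 774. -107.   65.]
cup [595. 527.  65.]
corner z70 [509.  392.3  70. ] z0 [517.7 414.8   0. ]
corner z70 [491.7  51.9  70. ] z0 [499.4  55.9   0. ]
corner z70 [362.9  58.9  70. ] z0 [363.6  63.3   0. ]
```

```bash
cat >> h.py <<'E'
def rel(p0,r0,p1,r1):
    A=R.from_euler('xyz',r0,degrees=True);B=R.from_euler('xyz',r1,degrees=True)
    return (A.inv()*B).as_rotvec(degrees=True).round(2), A.inv().apply(np.array(p1)-p0).round(1)
E
python3 -c "
from h import *
print(rel([213.2,-534,214],[180,0,21.77],[441,227,225],[180,0,-2.9]))"
```

```text
(array([-0.  , -0.  , 24.67]), array([ 493.8, -622.2,  -11. ]))
```

carry_out([
  [0, 0, 24.67, 493.8, -622.2, -11, 1],
  [0, 0, 24.67, 493.8, -622.2, -11, 1],
  [0, 0, 24.67, 493.8, -622.2, -11, 1],
  [0, 0, 24.67, 493.8, -622.2, -11, 1],
  [0, 0, 24.67, 493.8, -622.2, -11, 1],
  [0, 0, 24.67, 493.8, -622.2, -11, 1],
  [0, 0, 24.67, 493.8, -622.2, -11, 1],
  [0, 0, 24.67, 493.8, -622.2, -11, 1],
  [0, 0, 24.67, 493.8, -622.2, -11, 1],
  [0, 0, 24.67, 493.8, -622.2, -11, 1],
  [0, 0, 24.67, 493.8, -622.2, -11, 1],
  [0, 0, 24.67, 493.8, -622.2, -11, 1],
  [0, 0, 24.67, 493.8, -622.2, -11, 1],
  [0, 0, 24.67, 493.8, -622.2, -11, 1],
  [0, 0, 24.67, 493.8, -622.2, -11, 1],
  [0, 0, 24.67, 493.8, -622.2, -11, 1],
  [0, 0, 24.67, 493.8, -622.2, -11, 1],
  [0, 0, 24.67, 493.8, -622.2, -11, 1],
  [0, 0, 24.67, 493.8, -622.2, -11, 1],
  [0, 0, 24.67, 493.8, -622.2, -11, 1],
])

```text
time_s: 2.1
ee_pos: [440.7, 225.6, 224.9]
ee_rot: [180.0, 0.0, -3.0]
force: [-0.2, -0.4, 0.6]
gripper_width: 91.6
gripper_force: 0.0
```

```bash
python3 - <<'E'
from h import *
s=state();print(s['time_s'],s['ee_pos'],s['ee_rot'],s['qpos'].round(1),s['force'],s['torque'])
save('w1',grab_frame('wrist'))
E
```

```text
2.1 [440.73489287 225.6103225  224.94954714] [ 1.79971536e+02  1.49426675e-02 -2.99947778e+00] [ 25.8  10.7  98.6  -0.   70.8 118.8] [-0.17618382 -0.42395439  0.61303455] [0.00785438 0.00742985 0.01659125]
```

View pics/w1.png

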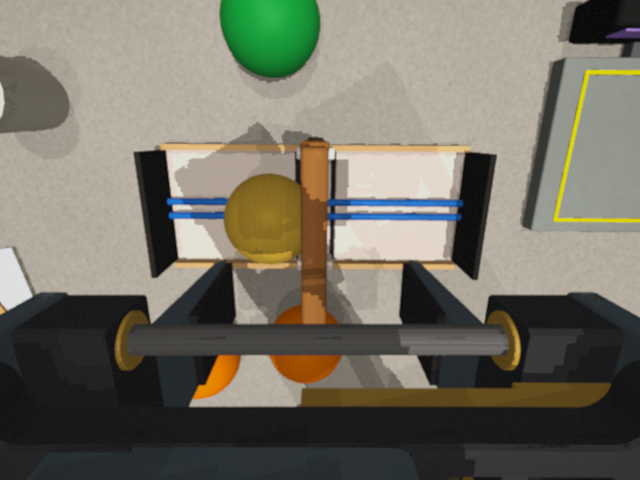

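The globe's centre is near (267,218); the bar runs along column 314, far end at (315,143). The stop tops are at (137,152)/(153,277) on the left and (494,154)/(478,277) on the right.

```bash
python3 - <<'E'
from h import *
from m import *
print('----')
s=state();W=cam('wrist',s)
print('bar z178',onz(W,(315,146),178).round(1),onz(W,(314.5,300),178).round(1))
print('bar edge width',[onz(W,c,178).round(1) for c in [(301,200),(328.5,200)]])
c=[onz(W,c,70).round(1) for c in [(137,152),(153,277),(494,154),(478,277)]];print('stops',c,np.mean(c,0))
print('globe',onz(W,(267,218),68).round(1), tri((W,(267,218)),(T,t(169,188)),(S,s_(443,300)) if 0 else (T,t(169,188))))
print('tri barfar W/T', tri((W,(315,146)),(T,t(197,112))).round(1))
E
```

```text
bar far [512.1 224.  171.9]
bar near [368.5 229.8 171.2]
globe [444.6 273.5  69.4]
stop +y far(out,top) [514.8 390.5  67.7]
stop +y near [389.6 398.9  67.1]
station z20
[569.5 -49.5  20. ]
[ 546.8 -405.5   20. ]
[415.7 -41.6  20. ]
[ 393.4 -394.4   20. ]
floor line mid z~3 [array([503.8, 204.1,   8. ]), array([380. , 210.7,   8. ])]
jar0 [782.  80.  65.]
jar1 [ 774. -107.   65.]
cup [595. 527.  65.]
corner z70 [509.  392.3  70. ] z0 [517.7 414.8   0. ]
corner z70 [491.7  51.9  70. ] z0 [499.4  55.9   0. ]
corner z70 [362.9  58.9  70. ] z0 [363.6  63.3   0. ]
----
bar z178 [516.4 223.  178. ] [410.7 229.  178. ]
bar edge width [array([483. , 233.9, 178. ]), array([482., 216., 178.])]
stops [array([516.3, 389.9,  70. ]), array([390.5, 399. ,  70. ]), array([497.4,  57.3,  70. ]), array([373.2,  61.7,  70. ])] [444.35  226.975  70.   ]
globe [446.7 275.2  68. ] [445.7042927  274.83966648  62.04019143]
tri barfar W/T [515.5 223.5 164.5]
```

carry_out([
  [0, 0, 0, 1, 0, 20, 1],
  [0, 0, 0, 2, 0, 40, 1],
  [0, 0, 0, 2, 0, 60, 1],
  [0, 0, 0, 2, 0, 72, 1],
  [0, 0, 0, 2, 0, 79, 1],
  [0, 0, 0, 2, 0, 79, 1],
  [0, 0, 0, 2, 0, 79, 1],
])

```text
time_s: 2.85
ee_pos: [443.6, 226.9, 146.6]
ee_rot: [-180.0, -0.1, -2.9]
force: [0.1, -0.7, 0.2]
gripper_width: 91.3
gripper_force: 0.0
```

```bash
python3 - <<'E'
from h import *
s=state();print(s['ee_pos'],s['ee_rot'],s['force'],s['torque'])
save('w2',grab_frame('wrist'))
E
```

```text
[443.6406042  226.8822471  146.61645801] [-1.79967103e+02 -7.13300507e-02 -2.92494339e+00] [ 0.07489867 -0.74142967  0.18499318] [0.05197475 0.02229397 0.00572389]
```

View pics/w2.png

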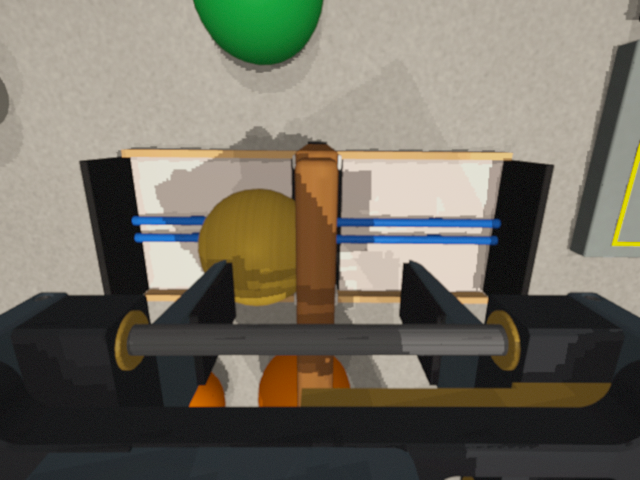

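carry_out([
  [0, 0, 0, 0, 0, 0, -1],
  [0, 0, 0, 0, 0, 0, -1],
  [0, 0, 0, 0, 0, 0, -1],
  [0, 0, 0, 0, 0, 0, -1],
  [0, 0, 0, 0, 0, 0, -1],
  [0, 0, 0, 0, 0, 0, -1],
  [0, 0, 0, 0, 0, 0, -1],
  [0, 0, 0, 0, 0, 0, -1],
], force=45)

```text
time_s: 3.7
ee_pos: [443.1, 226.8, 145.9]
ee_rot: [180.0, 0.0, -2.9]
force: [0.6, 0.2, 0.9]
gripper_width: 29.9
gripper_force: 0.0
```

```bash
cat > g.py <<'E'
from h import *
def look(n=1,dt=None):
    out=[]
    for i in range(n):
        s=state();im=grab_frame('wrist')
        h=cv2.cvtColor(im,cv2.COLOR_RGB2HSV); hh,sat,v=cv2.split(h)
        m=((hh>17)&(hh<32)&(sat>130)&(v>40)).astype(np.uint8)*255
        m[305:]=0; m[:130]=0; m=cv2.morphologyEx(m,cv2.MORPH_OPEN,np.ones((5,5)))
        out.append((s,im,m))
    return out
def report(s,im,m,z):
    # z = world height of globe centre; x known ~ tray line; use contour min/max columns
    ys,xs=np.nonzero(m)
    ct=max(cv2.findContours(m,0,2)[0],key=cv2.contourArea) if len(xs) else None
    return s['time_s'],len(xs),xs.min(),xs.max(),ys.min(),ys.max()
E
python3 - <<'E'
from g import *
for s,im,m in look(): print(report(s,im,m,0)); cv2.imwrite('pics/m1.png',m); save('w3',im)
print(s['ee_pos'],s['ee_rot'],s['force'],s['torque'],s['gripper_width'],s['gripper_force'])
E
```

```text
(3.7, 8589, np.int64(198), np.int64(639), np.int64(150), np.int64(294))
[443.09527541 226.78840325 145.89006667] [ 1.79991388e+02  9.02537595e-04 -2.90542973e+00] [0.62909058 0.1604357  0.88342667] [0.03833342 0.06774706 0.01252192] 29.898360770892804 0.0
```

carry_out([
  [0, 0, 0, 0, 0, 0, -1],
  [0, 0, 0, 0, 0, 0, -1],
  [0, 0, 0, 0, 0, 0, -1],
  [0, 0, 0, 0, 0, 0, -1],
])

```text
time_s: 4.15
ee_pos: [443.2, 226.9, 145.9]
ee_rot: [-180.0, -0.0, -2.9]
force: [-0.9, 0.7, -0.5]
gripper_width: 17.6
gripper_force: 45.0
```

```bash
cat > g.py <<'E'
from h import *
# tool frame: x=tray x, y=-tray y, z down. pivot 116 below TCP -> (x0,0,+116)
def gold(im):
    h,s,v=cv2.split(cv2.cvtColor(im,cv2.COLOR_RGB2HSV))
    return ((h>17)&(h<32)&(s>130)&(v>30)).astype(np.uint8)
M=camera_model('wrist')
CW=(np.array([[M['fx'],0,M['cx']],[0,M['fy'],M['cy']],[0,0,1]]),M['dist'],M['mount'][:3,3],M['mount'][:3,:3])
def centre(y,d):  # tray-frame globe offset y, d = tray tilt relative to tool (+ : +y end low)
    Y=y*np.cos(d)+38*np.sin(d); Z=38*np.cos(d)-y*np.sin(d)
    return np.array([0,-Y,116-Z])
def sil(y,d,r):
    c=centre(y,d);v=c-CW[2];D=np.linalg.norm(v);w=v/D
    a=np.cross(w,[1,0,0]);a/=np.linalg.norm(a);b=np.cross(w,a)
    q=np.linspace(0,2*np.pi,60)[:,None]; k=r*np.sqrt(1-(r/D)**2)
    return proj(CW,c-w*r*r/D+k*(np.cos(q)*a+np.sin(q)*b))
def fit(im,dfun):
    m=gold(im);best=None;sc=[]
    ys=np.arange(-125,126,1.)
    for y in ys:
        A=np.zeros(m.shape,np.uint8);B=A.copy()
        cv2.fillPoly(A,[sil(y,dfun(y),45).round().astype(int)],1);cv2.fillPoly(B,[sil(y,dfun(y),52).round().astype(int)],1)
        n_in=int((m&A).sum());sc.append(n_in-1.5*(int((m&B).sum())-n_in)-0.15*A.sum())
    sc=np.array(sc);i=sc.argmax();return ys[sc>sc[i]-60].mean(),sc[i]
def look(n,dfun,keep=None):
    r=[]
    for i in range(n):
        s=state();im=grab_frame('wrist');y,c=fit(im,dfun);r.append((s['time_s'],y))
        print('t %.2f y %.1f sc %d  roll %.2f z %.1f F %s Tq %s'%(s['time_s'],y,c,(s['ee_rot'][0]%360)-180,s['ee_pos'][2],s['force'].round(1),s['torque'].round(3)))
    if keep: save(keep,im)
    return s
AIR=lambda y:0.00083*y
TAB=lambda y:0.
E
python3 - <<'E'
from g import *
s=look(2,TAB,'w4');print(s['gripper_width'],s['gripper_force'],s['ee_pos'])
E
```

```text
t 4.15 y 46.0 sc 6765  roll 0.01 z 145.9 F [-0.9  0.7 -0.5] Tq [ 0.246 -0.008  0.138]
t 4.20 y 46.0 sc 6761  roll 0.01 z 145.9 F [ 0.3  1.5 -0.7] Tq [ 0.263 -0.014  0.211]
17.674481776431236 44.98895466327667 [443.16309988 226.91624813 145.93306708]
```

carry_out([
  [0.5, 0, 0, 0, 1, 0, -1],
  [1.1, 0, 0, 0, 2.2, 0, -1],
  [1.7, 0, 0, 0, 3.4, 0, -1],
  [2.2, 0, 0, 0, 4.5, 0, -1],
  [2.2, 0, 0, 0, 4.5, -1, -1],
  [2.2, 0, 0, 0, 4.5, -3, -1],
  [2.2, 0, 0, 0, 4.5, -6, -1],
  [2.2, 0, 0, 0, 4.5, -11, -1],
  [2.2, 0, 0, 0, 4.5, -18, -1],
  [2.2, 0, 0, 0, 4.5, -26, -1],
  [2.2, 0, 0, 0, 4.5, -34, -1],
  [2.2, 0, 0, 0, 4.5, -41, -1],
  [2.2, 0, 0, 0, 4.5, -46, -1],
  [2.2, 0, 0, 0, 4.5, -49, -1],
  [2.2, 0, 0, 0, 4.5, -50, -1],
])

```text
time_s: 5.75
ee_pos: [443.0, 222.3, 196.3]
ee_rot: [-177.8, -0.0, -2.9]
force: [0.3, -0.0, -7.6]
gripper_width: 18.0
gripper_force: 45.0
```

```bash
python3 - <<'E'
from g import *
s=look(3,AIR,'w5');print(s['gripper_width'],s['gripper_force'],s['ee_pos'])
E
```

```text
t 5.75 y 46.5 sc 6969  roll 2.21 z 196.3 F [ 0.3 -0.  -7.6] Tq [-0.182 -0.005 -0.009]
t 5.80 y 46.5 sc 6961  roll 2.20 z 196.1 F [ 0.1 -0.4 -7.4] Tq [-0.161 -0.014 -0.036]
t 5.85 y 46.5 sc 6963  roll 2.19 z 195.8 F [-0.   0.2 -8.4] Tq [-0.232 -0.03  -0.003]
18.047620159632515 44.9788373708725 [442.79339836 222.23267491 195.83985673]
```

```bash
cat > plan.py <<'E'
import numpy as np
def plan(y,v,phi,n=8,mu=0.1,k=0.00083,amax=.10,y0=0):
    # y mm, v mm/s, phi deg (commanded) ; prints d(phi) rows
    p0=phi;rows=[]
    for i in range(n):
        e=y-y0
        vd=-np.sign(e)*min(60,np.sqrt(2*60*max(abs(e)-3,0)))
        a=np.clip((vd-v)*4,-amax*1000,amax*1000)
        if abs(e)<8 and abs(v)<8: u=0
        else: u=-(a+ (mu*1000*np.sign(v if abs(v)>3 else vd)))/7000
        tgt=np.degrees(k*y+u); phi+=np.clip(tgt-phi,-1.2,1.2)
        for j in range(10):
            f=7000*(k*y-np.radians(phi)); 
            if abs(v)<1 and abs(f)<mu*1000: v=0
            else: v+=(f-mu*1000*np.sign(v if abs(v)>1 else f))*.01
            y+=v*.01
        rows.append((round(phi-p0,1),round((phi-p0)*2,1),round(phi,2),round(y,1),round(v)))
    for r in rows: print(r)
E
python3 -c "
from plan import *
plan(46.5,0,2.2,20)"
```

```text
(np.float64(1.2), np.float64(2.4), np.float64(3.4), np.float64(46.2), -5)
(np.float64(1.6), np.float64(3.3), np.float64(3.84), np.float64(45.2), -15)
(np.float64(1.6), np.float64(3.2), np.float64(3.79), np.float64(43.2), -25)
(np.float64(1.5), np.float64(3.0), np.float64(3.69), np.float64(40.1), -36)
(np.float64(1.3), np.float64(2.6), np.float64(3.51), np.float64(35.9), -47)
(np.float64(0.8), np.float64(1.5), np.float64(2.96), np.float64(30.9), -53)
(np.float64(0.2), np.float64(0.5), np.float64(2.44), np.float64(25.4), -57)
(np.float64(-0.3), np.float64(-0.6), np.float64(1.88), np.float64(19.8), -56)
(np.float64(-0.8), np.float64(-1.6), np.float64(1.39), np.float64(14.4), -53)
(np.float64(-1.2), np.float64(-2.4), np.float64(0.98), np.float64(9.4), -48)
(np.float64(-1.6), np.float64(-3.2), np.float64(0.6), np.float64(5.0), -41)
(np.float64(-2.0), np.float64(-3.9), np.float64(0.24), np.float64(1.4), -32)
(np.float64(-2.1), np.float64(-4.3), np.float64(0.07), np.float64(-1.3), -23)
(np.float64(-2.2), np.float64(-4.4), np.float64(0.01), np.float64(-3.1), -14)
(np.float64(-2.1), np.float64(-4.2), np.float64(0.12), np.float64(-4.1), -8)
(np.float64(-2.4), np.float64(-4.8), np.float64(-0.2), np.float64(-4.4), 0)
(np.float64(-2.4), np.float64(-4.8), np.float64(-0.21), np.float64(-4.4), 0)
(np.float64(-2.4), np.float64(-4.8), np.float64(-0.21), np.float64(-4.4), 0)
(np.float64(-2.4), np.float64(-4.8), np.float64(-0.21), np.float64(-4.4), 0)
(np.float64(-2.4), np.float64(-4.8), np.float64(-0.21), np.float64(-4.4), 0)
```

carry_out([
  [0.9, 0, 0, 0, 1.8, 0, -1],
  [1.5, 0, 0, 0, 3.0, 0, -1],
  [1.6, 0, 0, 0, 3.2, 0, -1],
  [1.5, 0, 0, 0, 3.0, 0, -1],
])

```text
time_s: 6.3
ee_pos: [442.7, 218.9, 195.8]
ee_rot: [-176.3, 0.0, -2.9]
force: [-1.3, 0.3, -7.8]
gripper_width: 17.7
gripper_force: 45.0
```

```bash
python3 - <<'E'
from g import *
s=look(3,AIR)
E
```

```text
t 6.30 y 42.5 sc 6294  roll 3.69 z 195.8 F [-1.3  0.3 -7.8] Tq [-0.262  0.066 -0.004]
t 6.35 y 40.5 sc 6018  roll 3.69 z 195.8 F [ 0.   0.5 -8. ] Tq [-0.239  0.025 -0.041]
t 6.40 y 38.5 sc 5735  roll 3.70 z 195.8 F [ 0.2  0.3 -7.3] Tq [-0.199  0.033  0.015]
```

```bash
python3 -c "
from plan import *
plan(36.2,-46,3.7,10)"
```

```text
(np.float64(-0.7), np.float64(-1.4), np.float64(3.0), np.float64(31.2), -53)
(np.float64(-1.2), np.float64(-2.4), np.float64(2.48), np.float64(25.8), -56)
(np.float64(-1.8), np.float64(-3.6), np.float64(1.91), np.float64(20.2), -56)
(np.float64(-2.3), np.float64(-4.6), np.float64(1.42), np.float64(14.7), -53)
(np.float64(-2.7), np.float64(-5.4), np.float64(1.0), np.float64(9.7), -48)
(np.float64(-3.1), np.float64(-6.1), np.float64(0.63), np.float64(5.3), -42)
(np.float64(-3.4), np.float64(-6.9), np.float64(0.25), np.float64(1.6), -33)
(np.float64(-3.6), np.float64(-7.2), np.float64(0.08), np.float64(-1.1), -23)
(np.float64(-3.7), np.float64(-7.4), np.float64(0.0), np.float64(-2.9), -15)
(np.float64(-3.5), np.float64(-7.0), np.float64(0.2), np.float64(-4.1), -9)
```

carry_out([
  [-0.7, 0, 0, 0, -1.4, 0, -1],
  [-1.3, 0, 0, 0, -2.6, 0, -1],
  [-1.9, 0, 0, 0, -3.8, 0, -1],
  [-2.4, 0, 0, 0, -4.8, 0, -1],
])

```text
time_s: 6.85
ee_pos: [443.0, 224.5, 196.1]
ee_rot: [-178.7, -0.0, -2.9]
force: [-0.6, -0.1, -8.3]
gripper_width: 18.1
gripper_force: 45.0
```

```bash
python3 - <<'E'
from g import *
s=look(2,AIR)
E
```

```text
t 6.85 y 8.0 sc 3116  roll 1.27 z 196.1 F [-0.6 -0.1 -8.3] Tq [-0.008  0.012 -0.012]
t 6.90 y 5.0 sc 3006  roll 1.27 z 196.1 F [-0.2 -0.2 -7.1] Tq [-0.118  0.043 -0.002]
```

```bash
python3 -c "
from plan import *
plan(1.5,-65,1.3,10,mu=.08,amax=.2)"
```

```text
(np.float64(-1.2), np.float64(-2.4), np.float64(0.1), np.float64(-4.6), -59)
(np.float64(-2.4), np.float64(-4.8), np.float64(-1.1), np.float64(-9.6), -42)
(np.float64(-2.7), np.float64(-5.5), np.float64(-1.44), np.float64(-12.7), -23)
(np.float64(-2.9), np.float64(-5.8), np.float64(-1.58), np.float64(-13.8), -3)
(np.float64(-3.9), np.float64(-7.8), np.float64(-2.59), np.float64(-13.1), 14)
(np.float64(-3.2), np.float64(-6.5), np.float64(-1.95), np.float64(-11.2), 23)
(np.float64(-2.8), np.float64(-5.5), np.float64(-1.46), np.float64(-8.7), 27)
(np.float64(-2.3), np.float64(-4.7), np.float64(-1.04), np.float64(-6.0), 27)
(np.float64(-2.0), np.float64(-3.9), np.float64(-0.66), np.float64(-3.4), 25)
(np.float64(-1.5), np.float64(-3.1), np.float64(-0.24), np.float64(-1.3), 18)
```

carry_out([
  [-1.8, 0, 0, 0, -3.6, 0, -1],
  [-2.7, 0, 0, 0, -5.4, 0, -1],
  [-2.7, 0, 0, 0, -5.4, 0, -1],
])

```text
time_s: 7.25
ee_pos: [443.4, 230.3, 196.2]
ee_rot: [178.6, -0.0, -2.9]
force: [-0.2, -0.2, -7.8]
gripper_width: 17.8
gripper_force: 45.0
```

```bash
python3 - <<'E'
from g import *
s=look(2,AIR,'w6')
E
```

```text
t 7.25 y -14.0 sc 3382  roll -1.37 z 196.2 F [-0.2 -0.2 -7.8] Tq [0.144 0.    0.044]
t 7.30 y -14.5 sc 3393  roll -1.38 z 196.2 F [-0.3  0.1 -7.9] Tq [0.082 0.025 0.006]
```

```bash
python3 -c "
from plan import *
plan(-15.5,-4,-1.4,14,mu=.09,amax=.06)"
```

```text
(np.float64(0.9), np.float64(1.8), np.float64(-0.49), np.float64(-15.6), 0)
(np.float64(-0.3), np.float64(-0.6), np.float64(-1.69), np.float64(-15.5), 3)
(np.float64(-0.6), np.float64(-1.1), np.float64(-1.96), np.float64(-14.9), 9)
(np.float64(-0.5), np.float64(-1.1), np.float64(-1.94), np.float64(-13.7), 15)
(np.float64(-0.5), np.float64(-1.0), np.float64(-1.88), np.float64(-11.8), 21)
(np.float64(-0.3), np.float64(-0.5), np.float64(-1.66), np.float64(-9.4), 27)
(np.float64(0.2), np.float64(0.4), np.float64(-1.22), np.float64(-6.7), 28)
(np.float64(0.6), np.float64(1.1), np.float64(-0.84), np.float64(-4.0), 26)
(np.float64(0.9), np.float64(1.9), np.float64(-0.45), np.float64(-1.8), 21)
(np.float64(1.1), np.float64(2.1), np.float64(-0.33), np.float64(-0.0), 15)
(np.float64(1.2), np.float64(2.3), np.float64(-0.25), np.float64(1.2), 9)
(np.float64(1.0), np.float64(2.0), np.float64(-0.38), np.float64(1.9), 6)
(np.float64(1.5), np.float64(3.0), np.float64(0.09), np.float64(2.1), 0)
(np.float64(1.5), np.float64(3.0), np.float64(0.1), np.float64(2.1), 0)
```

carry_out([
  [0, 0, 0, 0, 0, 0, -1],
  [-0.3, 0, 0, 0, -0.6, 0, -1],
  [-0.5, 0, 0, 0, -1, 0, -1],
  [-0.5, 0, 0, 0, -1, 0, -1],
  [-0.3, 0, 0, 0, -0.6, 0, -1],
])

```text
time_s: 7.85
ee_pos: [443.3, 230.2, 196.2]
ee_rot: [178.3, -0.0, -2.9]
force: [0.7, -0.0, -7.6]
gripper_width: 17.9
gripper_force: 45.0
```

```bash
python3 - <<'E'
from g import *
s=look(2,AIR)
E
```

```text
t 7.85 y -11.5 sc 3239  roll -1.69 z 196.2 F [ 0.7 -0.  -7.6] Tq [ 0.181 -0.033 -0.004]
t 7.90 y -10.0 sc 3176  roll -1.69 z 196.2 F [-0.1  0.8 -7.9] Tq [0.178 0.057 0.039]
```

carry_out([
  [0.6, 0, 0, 0, 1.2, 0, -1],
  [1.2, 0, 0, 0, 2.4, 0, -1],
  [1.5, 0, 0, 0, 3.0, 0, -1],
  [1.6, 0, 0, 0, 3.2, 0, -1],
])

```text
time_s: 8.35
ee_pos: [443.1, 226.5, 196.4]
ee_rot: [179.9, -0.0, -2.9]
force: [0.3, -0.3, -7.5]
gripper_width: 18.2
gripper_force: 45.0
```

```bash
python3 - <<'E'
from g import *
s=look(2,AIR,'w7')
E
```

```text
t 8.35 y -1.5 sc 2925  roll -0.10 z 196.4 F [ 0.3 -0.3 -7.5] Tq [0.047 0.011 0.004]
t 8.40 y -2.0 sc 2931  roll -0.10 z 196.4 F [-0.   0.  -7.5] Tq [ 0.009 -0.016  0.015]
```

carry_out([
  [0, 0, 0, 0, 0, 0, -1],
  [0, 0, 0, 0, 0, 0, -1],
  [0, 0, 0, 0, 0, 0, -1],
  [0, 0, 0, 0, 0, 0, -1],
  [0, 0, 0, 0, 0, 0, -1],
  [0, 0, 0, 0, 0, 0, -1],
])

```text
time_s: 9.05
ee_pos: [443.1, 226.9, 196.3]
ee_rot: [179.9, -0.0, -2.9]
force: [-0.6, -0.4, -6.6]
gripper_width: 17.8
gripper_force: 45.0
```

```bash
python3 - <<'E'
from g import *
s=look(1,AIR,'w8')
E
```

```text
t 9.05 y -2.0 sc 2934  roll -0.10 z 196.3 F [-0.6 -0.4 -6.6] Tq [0.006 0.022 0.043]
```

View pics/w8.png

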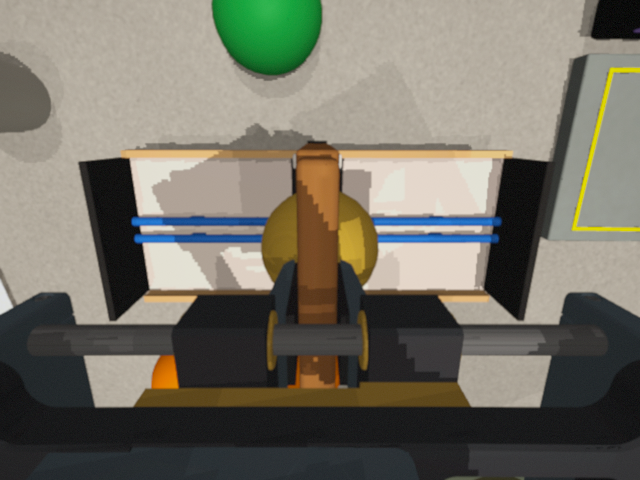

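The globe spans columns 262–378 with the bar at 318, so it sits in the middle and is not drifting. Now holding for the three seconds.

carry_out([
  [0, 0, 0, 0, 0, 0, -1],
  [0, 0, 0, 0, 0, 0, -1],
  [0, 0, 0, 0, 0, 0, -1],
  [0, 0, 0, 0, 0, 0, -1],
  [0, 0, 0, 0, 0, 0, -1],
  [0, 0, 0, 0, 0, 0, -1],
  [0, 0, 0, 0, 0, 0, -1],
  [0, 0, 0, 0, 0, 0, -1],
  [0, 0, 0, 0, 0, 0, -1],
  [0, 0, 0, 0, 0, 0, -1],
  [0, 0, 0, 0, 0, 0, -1],
  [0, 0, 0, 0, 0, 0, -1],
  [0, 0, 0, 0, 0, 0, -1],
  [0, 0, 0, 0, 0, 0, -1],
  [0, 0, 0, 0, 0, 0, -1],
  [0, 0, 0, 0, 0, 0, -1],
  [0, 0, 0, 0, 0, 0, -1],
  [0, 0, 0, 0, 0, 0, -1],
  [0, 0, 0, 0, 0, 0, -1],
  [0, 0, 0, 0, 0, 0, -1],
])

```text
time_s: 11.1
ee_pos: [443.1, 226.9, 196.3]
ee_rot: [179.9, -0.0, -2.9]
force: [0.8, 0.5, -7.7]
gripper_width: 17.8
gripper_force: 45.0
```

carry_out([
  [0, 0, 0, 0, 0, 0, -1],
  [0, 0, 0, 0, 0, 0, -1],
  [0, 0, 0, 0, 0, 0, -1],
  [0, 0, 0, 0, 0, 0, -1],
  [0, 0, 0, 0, 0, 0, -1],
  [0, 0, 0, 0, 0, 0, -1],
  [0, 0, 0, 0, 0, 0, -1],
  [0, 0, 0, 0, 0, 0, -1],
  [0, 0, 0, 0, 0, 0, -1],
  [0, 0, 0, 0, 0, 0, -1],
  [0, 0, 0, 0, 0, 0, -1],
  [0, 0, 0, 0, 0, 0, -1],
  [0, 0, 0, 0, 0, 0, -1],
])

```text
time_s: 12.4
ee_pos: [443.1, 226.9, 196.3]
ee_rot: [179.9, -0.0, -2.9]
force: [0.6, 0.1, -8.1]
gripper_width: 17.4
gripper_force: 45.0
```

```bash
python3 - <<'E'
from g import *
s=look(1,AIR);W=cam('wrist',s)
save('top2',grab_frame('top'))
# refine the station with wrist (yellow corner px of left side, z20)
print(s['ee_pos'])
for c in [(612,70),(575,230)]: print(onz(W,c,20).round(1))
E
```

```text
t 12.40 y -1.5 sc 2939  roll -0.10 z 196.3 F [ 0.6  0.1 -8.1] Tq [0.01  0.026 0.002]
[443.12921721 226.89353086 196.33801788]
[568.8 -53.6  20. ]
[415.1 -45.7  20. ]
```

```bash
python3 - <<'E'
import numpy as np
k=np.arange(0,61)/60;s=10*k**3-15*k**4+6*k**5
P=np.outer(s,[60.7,446.5])
for c in range(3): print([[float(a),float(b)] for a,b in (P[20*c+1:20*c+21]-P[20*c]).round(1)])
E
```

```text
[[0.0, 0.0], [0.0, 0.2], [0.1, 0.5], [0.2, 1.2], [0.3, 2.3], [0.5, 3.8], [0.8, 5.9], [1.2, 8.6], [1.6, 11.9], [2.2, 15.8], [2.8, 20.5], [3.5, 25.9], [4.3, 31.9], [5.3, 38.7], [6.3, 46.2], [7.4, 54.4], [8.6, 63.3], [9.9, 72.8], [11.3, 83.0], [12.7, 93.7]]
[[1.5, 11.3], [3.1, 23.1], [4.8, 35.4], [6.5, 48.0], [8.3, 61.1], [10.1, 74.4], [12.0, 88.0], [13.8, 101.7], [15.7, 115.6], [17.6, 129.5], [19.5, 143.5], [21.4, 157.4], [23.3, 171.1], [25.1, 184.7], [26.9, 198.0], [28.7, 211.1], [30.4, 223.7], [32.1, 236.0], [33.7, 247.8], [35.2, 259.1]]
[[1.5, 10.7], [2.8, 20.9], [4.1, 30.4], [5.3, 39.3], [6.5, 47.5], [7.5, 55.0], [8.4, 61.8], [9.2, 67.8], [10.0, 73.2], [10.6, 77.9], [11.1, 81.8], [11.6, 85.1], [11.9, 87.8], [12.2, 89.9], [12.4, 91.4], [12.6, 92.5], [12.7, 93.2], [12.7, 93.6], [12.7, 93.7], [12.7, 93.7]]
```

carry_out([
  [0, 0, 0, 0, 0.1, 0, -1],
  [0, 0, 0, 0, 0.2, 0, -1],
  [0, 0, 0, 0.1, 0.5, 0, -1],
  [0, 0, 0, 0.2, 1.2, 0, -1],
  [0, 0, 0, 0.3, 2.3, 0, -1],
  [0, 0, 0, 0.5, 3.8, 0, -1],
  [0, 0, 0, 0.8, 5.9, 0, -1],
  [0, 0, 0, 1.2, 8.6, 0, -1],
  [0, 0, 0, 1.6, 11.9, 0, -1],
  [0, 0, 0, 2.2, 15.8, 0, -1],
  [0, 0, 0, 2.8, 20.5, 0, -1],
  [0, 0, 0, 3.5, 25.9, 0, -1],
  [0, 0, 0, 4.3, 31.9, 0, -1],
  [0, 0, 0, 5.3, 38.7, 0, -1],
  [0, 0, 0, 6.3, 46.2, 0, -1],
  [0, 0, 0, 7.4, 54.4, 0, -1],
  [0, 0, 0, 8.6, 63.3, 0, -1],
  [0, 0, 0, 9.9, 72.8, 0, -1],
  [0, 0, 0, 11.3, 83, 0, -1],
  [0, 0, 0, 12.7, 93.7, 0, -1],
])

```text
time_s: 14.5
ee_pos: [451.1, 131.7, 196.5]
ee_rot: [179.9, -0.0, -2.9]
force: [0.3, -0.8, -8.2]
gripper_width: 18.0
gripper_force: 45.0
```

carry_out([
  [0, 0, 0, 1.5, 11.3, 0, -1],
  [0, 0, 0, 3.1, 23.1, 0, -1],
  [0, 0, 0, 4.8, 35.4, 0, -1],
  [0, 0, 0, 6.5, 48, 0, -1],
  [0, 0, 0, 8.3, 61.1, 0, -1],
  [0, 0, 0, 10.1, 74.4, 0, -1],
  [0, 0, 0, 12, 88, 0, -1],
  [0, 0, 0, 13.8, 101.7, 0, -1],
  [0, 0, 0, 15.7, 115.6, 0, -1],
  [0, 0, 0, 17.6, 129.5, 0, -1],
  [0, 0, 0, 19.5, 143.5, 0, -1],
  [0, 0, 0, 21.4, 157.4, 0, -1],
  [0, 0, 0, 23.3, 171.1, 0, -1],
  [0, 0, 0, 25.1, 184.7, 0, -1],
  [0, 0, 0, 26.9, 198, 0, -1],
  [0, 0, 0, 28.7, 211.1, 0, -1],
  [0, 0, 0, 30.4, 223.7, 0, -1],
  [0, 0, 0, 32.1, 236, 0, -1],
  [0, 0, 0, 33.7, 247.8, 0, -1],
  [0, 0, 0, 35.2, 259.1, 0, -1],
])

```text
time_s: 16.5
ee_pos: [473.1, -128.9, 196.9]
ee_rot: [179.9, 0.0, -2.9]
force: [0.4, 0.1, -8.0]
gripper_width: 17.7
gripper_force: 45.0
```

carry_out([
  [0, 0, 0, 1.5, 10.7, 0, -1],
  [0, 0, 0, 2.8, 20.9, 0, -1],
  [0, 0, 0, 4.1, 30.4, 0, -1],
  [0, 0, 0, 5.3, 39.3, 0, -1],
  [0, 0, 0, 6.5, 47.5, 0, -1],
  [0, 0, 0, 7.5, 55, 0, -1],
  [0, 0, 0, 8.4, 61.8, 0, -1],
  [0, 0, 0, 9.2, 67.8, 0, -1],
  [0, 0, 0, 10, 73.2, 0, -1],
  [0, 0, 0, 10.6, 77.9, 0, -1],
  [0, 0, 0, 11.1, 81.8, 0, -1],
  [0, 0, 0, 11.6, 85.1, 0, -1],
  [0, 0, 0, 11.9, 87.8, 0, -1],
  [0, 0, 0, 12.2, 89.9, 0, -1],
  [0, 0, 0, 12.4, 91.4, 0, -1],
  [0, 0, 0, 12.6, 92.5, 0, -1],
  [0, 0, 0, 12.7, 93.2, 0, -1],
  [0, 0, 0, 12.7, 93.6, 0, -1],
  [0, 0, 0, 12.7, 93.7, 0, -1],
  [0, 0, 0, 12.7, 93.7, 0, -1],
])

```text
time_s: 18.5
ee_pos: [481.0, -222.1, 197.1]
ee_rot: [179.9, -0.0, -2.9]
force: [0.2, 0.3, -8.0]
gripper_width: 17.6
gripper_force: 45.0
```

```bash
python3 - <<'E'
from g import *
s=look(2,AIR,'w9');print(s['ee_pos'],s['ee_rot'])
E
```

```text
t 18.50 y -15.0 sc 3396  roll -0.10 z 197.1 F [ 0.2  0.3 -8. ] Tq [ 0.064  0.022 -0.017]
t 18.55 y -15.5 sc 3450  roll -0.10 z 197.1 F [-1.3  0.4 -8.3] Tq [0.076 0.017 0.006]
[ 480.96009785 -222.04850865  197.14630124] [ 1.79898409e+02 -2.28809271e-03 -2.90779684e+00]
```

View pics/w9.png

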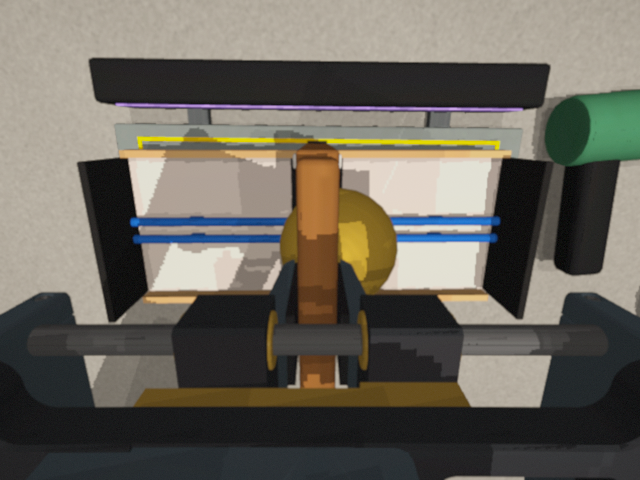

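carry_out([
  [-0.8, 0, 0, 0, -1.6, 0, -1],
  [-1.3, 0, 0, 0, -2.6, 0, -1],
  [-1.7, 0, 0, 0, -3.4, 0, -1],
  [-1.8, 0, 0, 0, -3.6, 0, -1],
  [-1.8, 0, 0, 0, -3.6, 0, -1],
])

```text
time_s: 19.1
ee_pos: [481.2, -218.3, 197.1]
ee_rot: [178.1, -0.0, -2.9]
force: [0.5, -0.2, -7.3]
gripper_width: 17.9
gripper_force: 45.0
```

```bash
python3 - <<'E'
from g import *
s=look(2,AIR)
s2=dict(ee_pos=np.array([480.96,-222.05,197.15]),ee_rot=[179.9,0,-2.9]);W=cam('wrist',s2)
for c in [(137,143),(499,145)]: print(onz(W,c,20).round(1))
E
```

```text
t 19.10 y -19.5 sc 3741  roll -1.91 z 197.1 F [ 0.5 -0.2 -7.3] Tq [ 0.202 -0.029 -0.036]
t 19.15 y -19.0 sc 3710  roll -1.91 z 197.1 F [ 0.6  0.3 -6.4] Tq [ 0.166  0.048 -0.014]
[564.2 -48.5  20. ]
[ 544.6 -405.9   20. ]
```

```bash
python3 -c "
from plan import *
plan(-18.5,10,-1.9,14,mu=.085,amax=.06)"
```

```text
(np.float64(-0.2), np.float64(-0.3), np.float64(-2.07), np.float64(-17.2), 16)
(np.float64(-0.1), np.float64(-0.2), np.float64(-2.0), np.float64(-15.2), 23)
(np.float64(-0.0), np.float64(-0.0), np.float64(-1.91), np.float64(-12.5), 29)
(np.float64(0.5), np.float64(0.9), np.float64(-1.44), np.float64(-9.5), 32)
(np.float64(0.9), np.float64(1.8), np.float64(-1.01), np.float64(-6.3), 31)
(np.float64(1.3), np.float64(2.5), np.float64(-0.63), np.float64(-3.4), 27)
(np.float64(1.5), np.float64(3.1), np.float64(-0.37), np.float64(-1.0), 22)
(np.float64(1.6), np.float64(3.3), np.float64(-0.25), np.float64(0.9), 17)
(np.float64(1.7), np.float64(3.5), np.float64(-0.16), np.float64(2.3), 11)
(np.float64(1.7), np.float64(3.3), np.float64(-0.23), np.float64(3.1), 7)
(np.float64(2.0), np.float64(4.1), np.float64(0.15), np.float64(3.4), 0)
(np.float64(2.1), np.float64(4.1), np.float64(0.16), np.float64(3.4), 0)
(np.float64(2.1), np.float64(4.1), np.float64(0.16), np.float64(3.4), 0)
(np.float64(2.1), np.float64(4.1), np.float64(0.16), np.float64(3.4), 0)
```

carry_out([
  [-0.2, 0, 0, 0, -0.4, 0, -1],
  [-0.1, 0, 0, 0, -0.2, 0, -1],
  [0.1, 0, 0, 0, 0.2, 0, -1],
])

```text
time_s: 19.5
ee_pos: [481.2, -218.7, 197.1]
ee_rot: [178.2, -0.0, -2.9]
force: [0.6, -0.2, -7.9]
gripper_width: 17.6
gripper_force: 45.0
```

```bash
python3 - <<'E'
from g import *
s=look(2,AIR)
E
```

```text
t 19.50 y -14.0 sc 3355  roll -1.79 z 197.1 F [ 0.6 -0.2 -7.9] Tq [ 0.175 -0.001 -0.033]
t 19.55 y -12.5 sc 3272  roll -1.80 z 197.1 F [-0.4 -0.6 -9. ] Tq [ 0.129  0.006 -0.024]
```

carry_out([
  [0.5, 0, 0, 0, 1, 0, -1],
  [1.1, 0, 0, 0, 2.2, 0, -1],
  [1.6, 0, 0, 0, 3.2, 0, -1],
  [1.8, 0, 0, 0, 3.6, 0, -1],
  [1.8, 0, 0, 0, 3.6, 0, -1],
])

```text
time_s: 20.1
ee_pos: [480.9, -222.7, 197.2]
ee_rot: [180.0, 0.0, -2.9]
force: [-0.4, -0.4, -7.9]
gripper_width: 17.6
gripper_force: 45.0
```

```bash
python3 - <<'E'
from g import *
s=look(3,AIR,'w10');print(s['ee_pos'],s['ee_rot'])
print(rel(s['ee_pos'],s['ee_rot'],[479.5,-222.8,167],[180,0,-3.4]))
E
```

```text
t 20.10 y -4.5 sc 2977  roll -0.01 z 197.2 F [-0.4 -0.4 -7.9] Tq [ 0.069  0.012 -0.028]
t 20.15 y -5.0 sc 2984  roll -0.01 z 197.2 F [-0.3  0.1 -8.3] Tq [ 0.042  0.031 -0.04 ]
t 20.20 y -5.0 sc 2988  roll -0.00 z 197.2 F [-0.4  0.4 -7.8] Tq [-0.013  0.038 -0.094]
[ 480.94293025 -222.39592821  197.22083256] [ 1.79995890e+02  1.18488657e-03 -2.92018097e+00]
(array([0.  , 0.  , 0.48]), array([-1.4,  0.5, 30.2]))
```

carry_out([
  [0, 0, 0, -0.1, 0, 0.5, -1],
  [0, 0, 0.1, -0.2, 0.1, 1.5, -1],
  [0, 0, 0.1, -0.3, 0.1, 3, -1],
  [0, 0, 0.2, -0.5, 0.2, 5, -1],
  [0, 0, 0.2, -0.7, 0.2, 7.5, -1],
  [0, 0, 0.3, -0.9, 0.3, 10, -1],
  [0, 0, 0.3, -1, 0.3, 12.5, -1],
  [0, 0, 0.4, -1.2, 0.4, 15, -1],
  [0, 0, 0.4, -1.3, 0.4, 17.5, -1],
  [0, 0, 0.5, -1.4, 0.5, 20, -1],
  [0, 0, 0.5, -1.4, 0.5, 22.5, -1],
  [0, 0, 0.5, -1.4, 0.5, 24.5, -1],
  [0, 0, 0.5, -1.4, 0.5, 26, -1],
  [0, 0, 0.5, -1.4, 0.5, 27.2, -1],
  [0, 0, 0.5, -1.4, 0.5, 28.2, -1],
  [0, 0, 0.5, -1.4, 0.5, 29, -1],
  [0, 0, 0.5, -1.4, 0.5, 29.5, -1],
  [0, 0, 0.5, -1.4, 0.5, 30, -1],
  [0, 0, 0.5, -1.4, 0.5, 30.3, -1],
  [0, 0, 0.5, -1.4, 0.5, 30.5, -1],
])

```text
time_s: 22.25
ee_pos: [479.6, -222.8, 166.8]
ee_rot: [180.0, -0.0, -3.4]
force: [0.3, 0.0, -7.8]
gripper_width: 17.9
gripper_force: 45.0
```

```bash
python3 - <<'E'
from g import *
s=look(2,AIR,'w11');print(s['ee_pos'],s['ee_rot'])
E
```

```text
t 22.25 y -6.0 sc 3018  roll -0.01 z 166.8 F [ 0.3  0.  -7.8] Tq [ 0.035  0.018 -0.043]
t 22.30 y -6.0 sc 3015  roll -0.01 z 166.7 F [-0.1  0.4 -8.2] Tq [-0.01   0.028 -0.012]
[ 479.56512142 -222.74093809  166.74180726] [ 1.79994943e+02 -4.50041758e-03 -3.40804091e+00]
```

View pics/w11.png

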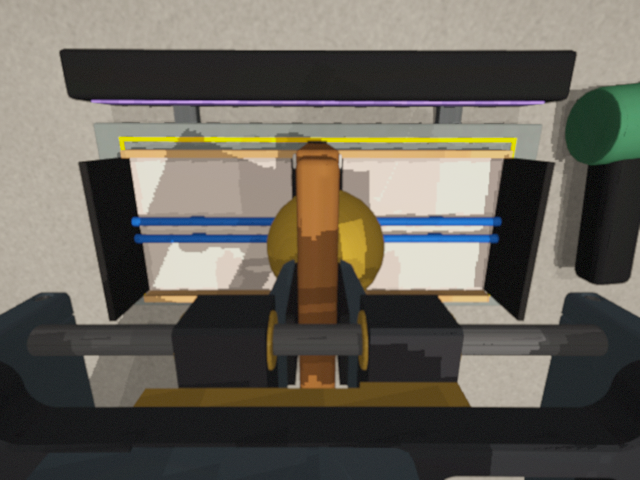

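Yellow far corners are at about (121,140) and (515,141), with the tray edge just inside at row 150 and the globe in the middle. Checking the numbers before set-down.

```bash
python3 - <<'E'
from g import *
s=state();W=cam('wrist',s);A=R.from_euler('xyz',s['ee_rot'],degrees=True)
for c in [(121,140),(318,139),(515,140.5)]:
    p=onz(W,c,20);print(c,p.round(1),A.inv().apply(p-s['ee_pos']).round(1))
E
```

```text
(121, 140) [567.5 -51.2  20. ] [  77.6 -176.5  146.7]
(318, 139) [ 558.2 -228.2   20. ] [ 78.8   0.7 146.8]
(515, 140.5) [ 546.3 -405.    20. ] [ 77.5 178.  146.8]
```

carry_out([
  [0, 0, 0, 0, 0, 0.3, -1],
  [0, 0, 0, 0, 0, 0.6, -1],
  [0, 0, 0, 0, 0, 0.9, -1],
  [0, 0, 0, 0, 0, 1.2, -1],
  [0, 0, 0, 0, 0, 1.2, -1],
])

```text
time_s: 22.85
ee_pos: [479.6, -222.8, 166.0]
ee_rot: [180.0, -0.0, -3.4]
force: [-0.0, 0.2, -3.6]
gripper_width: 17.5
gripper_force: 45.0
```

```bash
python3 - <<'E'
from g import *
s=look(2,TAB);print(s['ee_pos'],s['ee_rot'])
E
```

```text
t 22.85 y -6.0 sc 3008  roll -0.02 z 166.0 F [-0.   0.2 -3.6] Tq [ 0.182  0.265 -0.015]
t 22.90 y -6.0 sc 3013  roll -0.01 z 166.0 F [-0.6  0.4 -3.2] Tq [0.177 0.272 0.027]
[ 479.58071785 -222.77025055  165.97130589] [ 1.79985844e+02 -2.05476883e-02 -3.40987342e+00]
```

carry_out([
  [0, 0, 0, 0, 0, 0.2, -1],
  [0, 0, 0, 0, 0, 0.4, -1],
  [0, 0, 0, 0, 0, 0.6, -1],
  [0, 0, 0, 0, 0, 0.6, -1],
  [0, 0, 0, 0, 0, 0.6, -1],
], force=25)

```text
time_s: 23.45
ee_pos: [479.7, -222.8, 165.9]
ee_rot: [180.0, -0.1, -3.4]
force: [-4.0, 1.6, 5.5]
gripper_width: 17.8
gripper_force: 25.0
```

carry_out([
  [0, 0, 0, 0, 0, 0, -0.55],
  [0, 0, 0, 0, 0, 0, -0.5],
  [0, 0, 0, 0, 0, 0, -0.4],
  [0, 0, 0, 0, 0, 0, -0.2],
  [0, 0, 0, 0, 0, 0, 0],
  [0, 0, 0, 0, 0, 0, 0.2],
  [0, 0, 0, 0, 0, 0, 0.4],
  [0, 0, 0, 0, 0, 0, 0.6],
  [0, 0, 0, 0, 0, 0, 0.8],
  [0, 0, 0, 0, 0, 0, 0.8],
  [0, 0, 0, 0, 0, 0, 0.8],
  [0, 0, 0, 0, 0, 0, 0.8],
])

```text
time_s: 24.65
ee_pos: [479.6, -222.8, 165.0]
ee_rot: [180.0, -0.0, -3.4]
force: [-0.1, -0.3, -0.4]
gripper_width: 81.9
gripper_force: 0.0
```

```bash
python3 - <<'E'
from g import *
s=look(2,TAB);print(s['ee_pos'],s['ee_rot'],s['gripper_width'])
E
```

```text
t 24.65 y -6.0 sc 4427  roll -0.01 z 165.0 F [-0.1 -0.3 -0.4] Tq [ 0.056 -0.002  0.016]
t 24.70 y -6.0 sc 4424  roll -0.01 z 164.9 F [ 0.9 -0.6 -0.3] Tq [ 0.022  0.041 -0.023]
[ 479.5478508  -222.75555255  164.9329717 ] [ 1.79994726e+02 -1.72754865e-03 -3.40881740e+00] 81.93071573936724
```

Released, and the globe is still at −6 mm. Retreating straight up.

carry_out([
  [0, 0, 0, 0, 0, -10, 0.8],
  [0, 0, 0, 0, 0, -25, 0.8],
  [0, 0, 0, 0, 0, -45, 0.8],
  [0, 0, 0, 0, 0, -65, 0.8],
  [0, 0, 0, 0, 0, -85, 0.8],
  [0, 0, 0, 0, 0, -105, 0.8],
  [0, 0, 0, 0, 0, -120, 0.8],
  [0, 0, 0, 0, 0, -120, 0.8],
  [0, 0, 0, 0, 0, -120, 0.8],
  [0, 0, 0, 0, 0, -120, 0.8],
])

```text
time_s: 25.75
ee_pos: [479.0, -222.5, 284.1]
ee_rot: [-180.0, 0.1, -3.4]
force: [0.5, 0.8, -0.8]
gripper_width: 81.9
gripper_force: 0.0
```

```bash
python3 - <<'E'
from h import *
s=state();print(s['ee_pos'],s['force'])
save('w12',grab_frame('wrist'))
E
```

```text
[ 479.04587474 -222.52021363  284.0543803 ] [ 0.47490091  0.77525271 -0.80811629]
```

View pics/w12.png

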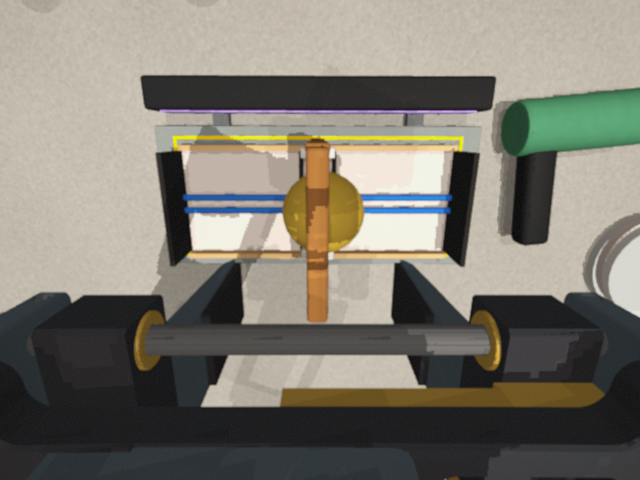

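The tray is flat inside the yellow outline (far corners (175,140) and (462,141)), with the globe centred at column 323 and the gripper clear.

```bash
python3 -c "
from workcell import workorder
print(workorder.job_done())"
```

```text
the job is handed in; nothing more can be done
None
```

The job is handed in: the globe stayed between the lines for over 3 s in the air, and the tray is released flat inside the yellow outline with the globe about 6 mm off the middle, although it had rolled to about 20 mm off, right at a line, after the carry before I brought it back.

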